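# Close the sorted parts case at the home assembly table

## Task

The clips in the wide parts case with six compartments are all sorted. Lower its raised cover gently, without slamming it or pressing hard, until it lies fully closed on the case, then let go; leave the raised cover of the smaller undivided case as it stands.

Things in the scene. Friction and masses are not known exactly. Their poses are not given: they have to be found in the camera images.
- parts_case: Wide grey case to close, fixed: an open tray with six compartments (2 by 3) of small clips, 190 deep (x) by 260 wide (y) by 60 mm high, on a stack of flat white trays 12 to 100 mm high. Origin: centre of the case's underside, on the stack. x points from its front, roughly facing the robot, to the hinge side; z up. The cover's hinge line runs along y at x = +95 mm, z = 61 mm.
- cover (a joint): Angle of its cover: 0 fully closed on its stop, growing as it opens up and away from the robot; starts at 0.8 to 1.15. A 190 x 260 x 10 mm plate, grey frame and clear window, 0.3 kg, its underside on the hinge line; closed, its top is 71 mm above the case's origin. The hinge is stiff (0.5 N m): it stays where left and must be pushed all the way: 2 to 5 N near the front edge.
- cover_lip (a point): Middle of the front (free) edge of the wide case's cover, on its outer (upper) face, 190 mm from the hinge. Axes turn with the cover: x from this edge to the hinge, z out of the outer face; closed, they are parallel to the case's. A tab 60 mm wide juts 14 mm beyond this edge.
- small_cover_lip (a point): The same point, with like axes, on the raised 190 x 170 x 10 mm cover of the smaller undivided case (190 x 170 x 60 mm), also on a stack of trays, left or right of the wide one; same stiff hinge; to be left as it is. Other bystanders, all under 90 mm high: a paper tub and a screwdriver beyond the cases, a roll of tape between them and the robot.

How it is judged:
At the end, for the whole second after the job is handed in: The wide six-compartment case's cover lies closed (within 0.05 rad, about 10 mm at its front edge), and the front edge of the smaller case's cover is within 20 mm of where it started (value of joint cover below 0.05 rad and distance of small_cover_lip from where it was at the start of the episode below 0.02 m); the robot touches nothing.
It fails at once if the wide case's cover is slammed: it closes faster than 1.8 rad/s (about 0.34 m/s at its front edge) (velocity of joint cover below -1.8 rad/s).
It fails at once if the wide case or its cover is pressed hard, with more than 50 N (contact force between parts_case and the fingers above 50 N).
It fails at once if the smaller case's cover is moved by more than 20 mm at its front edge (distance of small_cover_lip from where it was at the start of the episode above 0.02 m).
It also fails if it takes over 38 s, if anything falls off the work surface, if the arm or the gripper's body presses on something with over 40 N, if the wrist force passes 120 N, or if a joint passes its speed limit or range.

## Robot

A 6-joint arm with a two-finger parallel gripper is mounted at the origin on the work surface. World frame = base frame: x ahead of the robot, y to its left, z up, the work surface at z = 0. Lengths are in m, angles in rad, forces in N, time in s.
With the tool pointing down it reaches from about 0.3 to 0.85 m from the base axis. Payload 5.4 kg.
Tool frame: the origin (TCP) lies between the finger pads; the fingertips stand 22 mm ahead of it and the grasp point (between the pads) lies 3 mm ahead of it; z points along the fingers, y is the direction in which the jaws open and shut (so a half turn about z gives the same grasp; the last joint's range is limited). The gripper opens to 85 mm and grips with 20 to 120 N. Pads are 22 mm wide; open, the fingers measure 114 mm over their backs; the gripper's body (76 mm by 85 mm) begins 54 mm behind the grasp point. The pads swing forward as they close: fully open they stand 13 mm farther back than shut.
Start: joints at [-1.316, 0.158, 1.597, -0, 1.386, -0.21], TCP at [0.258, -0.514, 0.253] pointing down, gripper open.
Joint ranges: [-2.91, 2.91], [-0.94, 2.29], [0.18, 2.7], [-1.29, 4.43], [0.17, 2.64], [-3, 3]. Speed limits (rad/s): [2.57, 2.57, 3.14, 3.14, 3.14, 3.14].

## Interface

Orientations are given as a unit quaternion [x, y, z, w].
In Python, from cell import * gives the robot as it stands. Calls block until the motion is done:
- movep(position, orientation): joint-space move of the TCP to a pose.
- move_linear(position, v=0.15, attitude=None, guard=None): straight line of the TCP; attitude=None keeps the orientation; v is the mean speed in m/s. With guard (N) it stops when the force on the tool has changed by that much, and returns True; else False.
- movej(angles): joint-space move.
- command_gripper(opening, force=None): finger opening in m; force is the grip in N (None keeps the last); returns when the fingers have stopped.
- hold(seconds).
- ik(position, orientation): joint angles nearest the present ones, or None.
- grab_frame(name): name is "side" or "top"; returns the picture (420x560x3 uint8, blue, green, red); there is no depth.
- calibration(name): a dict with "K" (3x3 intrinsics, pixels), "D" ([k1, k2, p1, p2, k3] as OpenCV has them; the pictures are not rectified), "cam_to_world" (4x4, takes a point from camera to world coordinates). Camera axes: x right, y down, z forward; pixel columns grow to the right and rows downward; lengths in m; the calibration is good to about 2 mm. A picture is of the moment at which its call begins. calibration takes no time and is no camera call.
A pose or a line that the arm cannot do raises Unreachable and nothing moves.
- close_job(): hands the job in, once; it reports no verdict.
Trained networks look in the newest picture that a camera, given by its name, has taken for a name from the list of things; names that differ only in an ending like _2 or _b are one class to them, and where a whole thing is asked for, a point or a joint stands for the part that bears it (a point fixed in the world has none). Each returns a list of dicts, best first, with "confidence" (0 to 1); they miss things now and then, are a little off and sometimes report something else, mostly with a low value. They report only what shows in the picture. A call takes as long as a camera call.
- boxes_of(label, camera): "centre" ([column, row] in pixels, amid what is visible of it).
- trace(label, camera): "pixels" (420x560 bool, what is visible of it) and "centre" ([column, row] in pixels, amid what is visible of it).
Readings, each from a call of its own:
- get_t(): time.
- get_joint_positions(): joint angles.
- get_qvel(): joint speeds.
- get_joint_efforts(): joint torques, N m.
- get_tcp_pos(): TCP position.
- get_tcp_rot(): TCP orientation.
- get_ft_force(): force on the tool from outside, world axes, zero at the start.
- get_ft_torque(): the same for the moment, N m.
- get_width(): finger opening in m.
Only numpy, scipy, OpenCV 4.12 (cv2) and the standard library are available. Lean on these libraries where they do the work, as an engineer would, in place of code of your own. Each camera call takes 0.05 s, during which the arm holds its last target.

## Working session

There is one attempt and no reset: what is moved stays moved. The work goes in short steps, each a Python script; the robot and the scene stay as the last script left them, time stands still between calls to the robot, and variables do not carry over. Pictures are saved under pics/ and viewed, and the job is handed in when it is done.

```bash
mkdir -p pics; ls
python3 - <<'E'
from cell import *
import cv2,numpy as np
np.set_printoptions(precision=4,suppress=True)
for c in ["side","top"]:
    cv2.imwrite(f"pics/{c}0.png",grab_frame(c))
    k=calibration(c);print(c,k["K"],k["D"],k["cam_to_world"])
    for l in ["parts_case","cover_lip","small_cover_lip","cover"]:
        try:
            for d in trace(l,c)[:3]:
                p=d["pixels"];r,q=np.nonzero(p);print(l,d["confidence"],d["centre"],q.min(),q.max(),r.min(),r.max(),p.sum())
        except Exception as e: print(l,e)
print(get_t())
E
```

```text
pics
side [[396.0059   0.     281.363 ]
 [  0.     396.0059 213.2811]
 [  0.       0.       1.    ]] [-0.0646  0.      0.      0.      0.    ] [[-0.9491 -0.1689  0.2659  0.3832]
 [-0.3144  0.5583 -0.7678  0.4898]
 [-0.0188 -0.8123 -0.583   0.4989]
 [ 0.      0.      0.      1.    ]]
parts_case 0.55 [191.3, 308.8] 49 321 139 419 45799
cover_lip 0.86 [149.0, 235.3] 49 278 138 315 7491
small_cover_lip 0.71 [314.2, 104.2] 277 360 64 142 828
cover 0.73 [151.3, 231.9] 50 278 138 315 7655
top [[468.3908   0.     277.1568]
 [  0.     468.3908 206.4176]
 [  0.       0.       1.    ]] [-0.0737  0.      0.      0.      0.    ] [[-0.0013 -0.9918  0.1274  0.4263]
 [-0.9997 -0.0019 -0.0247  0.008 ]
 [ 0.0248 -0.1274 -0.9915  1.1213]
 [ 0.      0.      0.      1.    ]]
parts_case 0.87 [170.0, 183.0] 80 245 124 250 13333
parts_case 0.2 [165.1, 164.9] 80 243 124 212 8148
cover_lip 0.58 [164.6, 165.5] 81 243 124 211 8180
small_cover_lip 0.74 [374.8, 201.3] 334 429 166 233 5006
cover 0.81 [167.5, 165.6] 80 243 124 211 8200
0.5
```

View pics/side0.png

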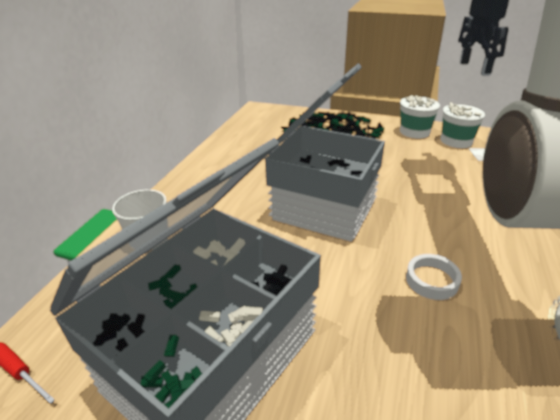

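View pics/top0.png

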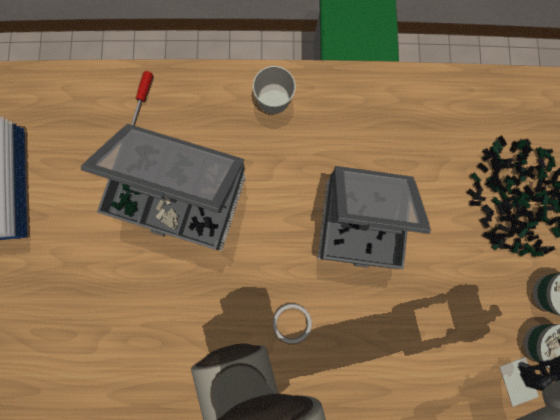

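Run:
```python
import cv2
a=cv2.imread("pics/side0.png");cv2.imwrite("pics/s_crop.png",cv2.resize(a[130:420,40:330],None,fx=2.05,fy=2.05,interpolation=3))
b=cv2.imread("pics/top0.png");cv2.imwrite("pics/t_crop.png",cv2.resize(b[115:255,70:255],None,fx=4,fy=4,interpolation=3))
```

```text
(no output)
```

View pics/s_crop.png

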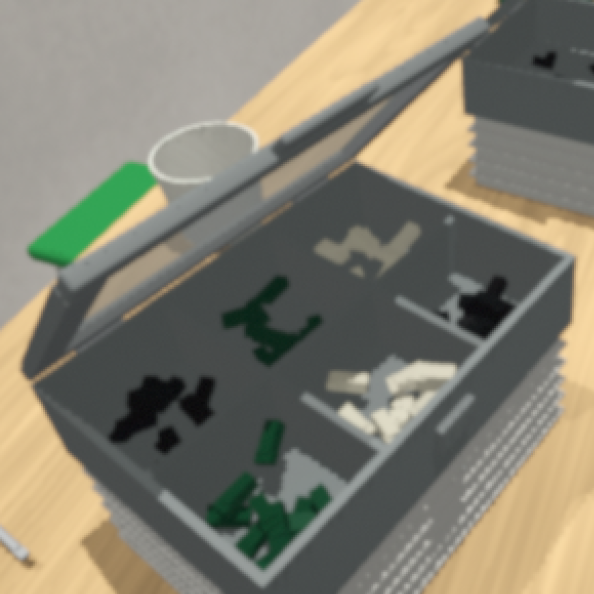

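View pics/t_crop.png

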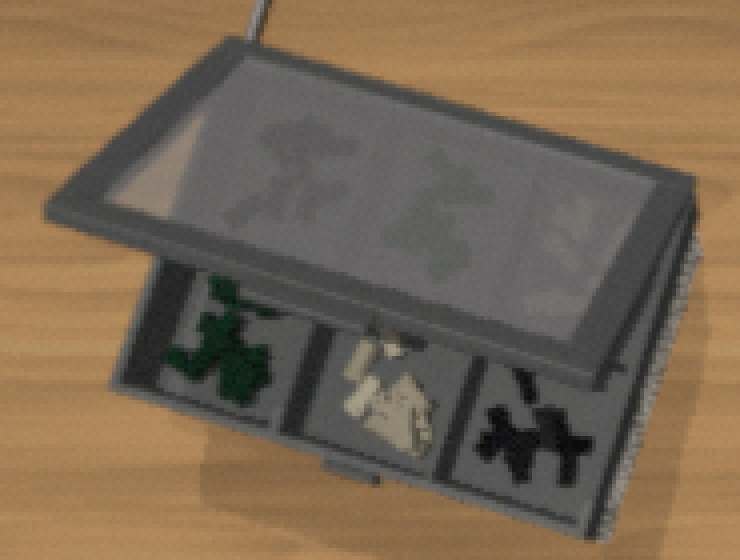

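```bash
cat > geo.py <<'E'
import numpy as np,cv2
from scipy.spatial.transform import Rotation as R
def proj(P,k):
    T=np.linalg.inv(k["cam_to_world"]); 
    return cv2.projectPoints(np.asarray(P,float).reshape(-1,3),cv2.Rodrigues(T[:3,:3])[0],T[:3,3],k["K"],np.array(k["D"]))[0][:,0]
def case2w(P,p): # p=x,y,z,yaw
    return np.asarray(P)@R.from_euler('z',p[3]).as_matrix().T+np.array(p[:3])
def cov(u,y,h,th): # u from hinge, h above underside
    c,s=np.cos(th),np.sin(th)
    return np.array([.095-u*c+h*s,y,.061+u*s+h*c])
E
cat > fit.py <<'E'
from cell import *
from geo import *
from scipy.optimize import least_squares
np.set_printoptions(precision=4,suppress=True)
K={c:calibration(c) for c in("side","top")}
W=.13
def pts(p):
    th=p[4]
    S=[[-.095,W,.06],[-.095,-W,.06],[.095,-W,.06],[.095,W,.06],cov(.19,W,.01,th),cov(.19,-W,.01,th)]
    T=[[-.095,W,.06],[-.095,-W,.06],cov(.19,W,.01,th),cov(.19,-W,.01,th),cov(0,W,.01,th),cov(0,-W,.01,th)]
    return case2w(S,p),case2w(T,p)
ms=np.array([[169.3,412.9],[319.5,256.8],[214.1,209.5],[55.6,315.4],[71.7,260.7],[277.6,139.8]])
mt=np.array([[97.5,212.5],[220,249.5],[81.5,167],[221,208.5],[128,124.5],[243.7,159.5]])
def f(p):
    S,T=pts(p);return np.r_[proj(S,K["side"])-ms,proj(T,K["top"])-mt].ravel()
r=least_squares(f,[.5,.24,.06,-.2,1.],loss="soft_l1")
print(r.x);print(f(r.x).reshape(-1,2))
np.save("fit.npy",r.x)
for c in K:
    im=cv2.imread(f"pics/{c}0.png");S,T=pts(r.x)
    tab=case2w([cov(.204,.03,.005,r.x[4]),cov(.204,-.03,.005,r.x[4])],r.x)
    for q in proj(np.r_[S,T,tab],K[c]): cv2.circle(im,tuple(int(round(v)) for v in q),2,(0,0,255),-1)
    cv2.imwrite(f"pics/{c}_fit.png",im)
lip=case2w([cov(.19,0,.01,r.x[4])],r.x);print("lip",lip)
E
python3 fit.py
```

```text
[ 0.5909  0.2044  0.0957 -0.3006  0.8189]
[[ 0.2394  1.0369]
 [ 1.7843 -3.0987]
 [ 0.2012 -2.4515]
 [ 0.8496  0.7528]
 [ 0.0431  2.0234]
 [-1.2228 -2.4915]
 [ 0.4353 -0.8417]
 [-3.4046 -0.3365]
 [ 0.5207 -0.6662]
 [-1.1327  0.8269]
 [ 0.5668 -1.7211]
 [ 1.8895 -1.0001]]
lip [[0.5647 0.2125 0.3023]]
```

```bash
cat >> geo.py <<'E'
def plan(p,th,u=.165,gap=0.,f=.5,flip=1,y=0.,tip=.022,h=.01):
    """TCP pose with fingertip centre lowest edge touching outer face"""
    a=f*th
    z=np.array([-np.sin(a),0,-np.cos(a)]);x=np.array([np.cos(a),0,-np.sin(a)])*flip
    M=R.from_euler('z',p[3]).as_matrix()@np.c_[x,np.cross(z,x),z]
    d=th-a
    # -x edge of tip touches: lift the centre along face normal
    c=cov(u,y,h+.011*np.sin(d)+gap,th)-.022*z*tip/.022
    return case2w([c],p)[0],R.from_matrix(M).as_quat()
E
python3 - <<'E'
from cell import *
from geo import *
np.set_printoptions(precision=3,suppress=True)
p=np.load("fit.npy");print(get_joint_positions(),get_width())
for flip in(1,-1):
  for f in(1,.7,.5,.3,0):
    for th,g in((p[4],.12),(p[4],.03),(p[4],0),(.4,0),(0,0)):
      P,q=plan(p,th,gap=g,f=f,flip=flip);j=ik(P,q)
      print(flip,f,round(th,2),g,P,None if j is None else np.array(j))
# small lip rough
E
```

```text
[-1.316  0.158  1.597  0.     1.386 -0.21 ] 0.08538589777398126
1 1 0.82 0.12 [0.68  0.177 0.381] None
1 1 0.82 0.03 [0.617 0.196 0.32 ] [0.018 0.879 0.66  0.334 2.368 2.036]
1 1 0.82 0 [0.596 0.203 0.299] [0.027 0.816 0.797 0.319 2.294 2.014]
1 1 0.4 0 [0.548 0.218 0.25 ] [0.098 0.443 1.298 0.155 1.77  1.972]
1 1 0 0 [0.524 0.225 0.189] [ 0.194  0.203  1.677 -0.     1.261  2.065]
1 0.7 0.82 0.12 [0.678 0.177 0.386] [0.015 0.96  0.315 0.252 2.4   2.026]
1 0.7 0.82 0.03 [0.615 0.197 0.325] [0.041 0.696 0.843 0.217 2.138 1.979]
1 0.7 0.82 0 [0.594 0.203 0.304] [0.051 0.642 0.961 0.215 2.073 1.974]
1 0.7 0.4 0 [0.547 0.218 0.253] [0.119 0.361 1.378 0.113 1.659 1.986]
1 0.7 0 0 [0.524 0.225 0.189] [ 0.194  0.203  1.677 -0.     1.261  2.065]
1 0.5 0.82 0.12 [0.676 0.178 0.389] [0.031 0.785 0.543 0.161 2.196 1.972]
1 0.5 0.82 0.03 [0.613 0.197 0.328] [0.061 0.574 0.97  0.154 1.978 1.966]
1 0.5 0.82 0 [0.592 0.204 0.307] [0.072 0.525 1.078 0.155 1.919 1.968]
1 0.5 0.4 0 [0.545 0.219 0.254] [0.134 0.308 1.431 0.084 1.584 1.999]
1 0.5 0 0 [0.524 0.225 0.189] [ 0.194  0.203  1.677 -0.     1.26
[... 1950 characters left out ...]
-1.19 ]
-1 0.3 0.82 0.03 [0.611 0.198 0.33 ] [ 0.085  0.456  1.099  0.094  1.814 -1.173]
-1 0.3 0.82 0 [0.59  0.205 0.309] [ 0.097  0.41   1.198  0.096  1.759 -1.166]
-1 0.3 0.4 0 [0.544 0.219 0.255] [ 0.151  0.256  1.485  0.052  1.509 -1.125]
-1 0.3 0 0 [0.524 0.225 0.189] [ 0.194  0.203  1.677 -0.     1.261 -1.076]
-1 0 0.82 0.12 [0.67  0.18  0.394] [ 0.088  0.437  0.986 -0.     1.719 -1.182]
-1 0 0.82 0.03 [0.608 0.199 0.332] [ 0.128  0.288  1.292 -0.     1.562 -1.142]
-1 0 0.82 0 [0.587 0.206 0.312] [ 0.143  0.247  1.38  -0.     1.514 -1.127]
-1 0 0.4 0 [0.542 0.22  0.256] [ 0.179  0.181  1.566 -0.     1.395 -1.092]
-1 0 0 0 [0.524 0.225 0.189] [ 0.194  0.203  1.677 -0.     1.261 -1.076]
```

View pics/side_fit.png

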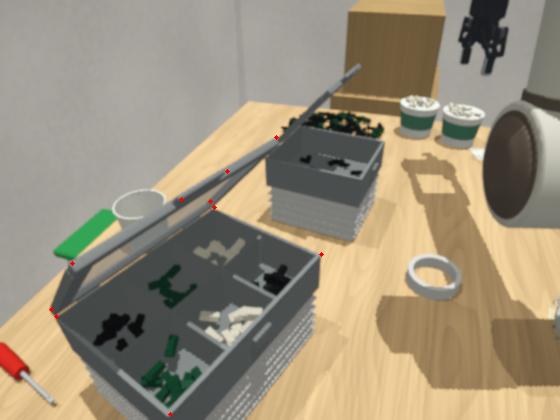

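View pics/top_fit.png

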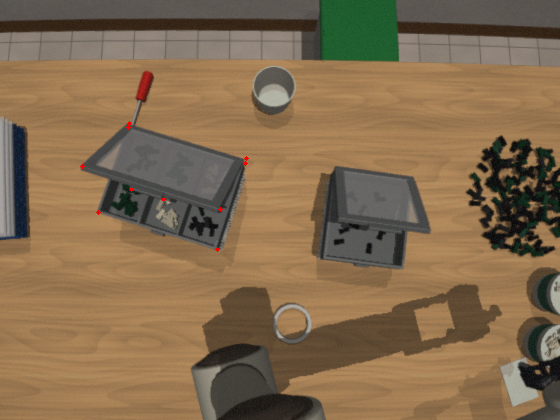

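Run:
```python
from cell import *
from geo import *
np.set_printoptions(precision=3,suppress=True)
p=np.load("fit.npy")
kw=dict(f=.5,flip=-1)
P,q=plan(p,p[4],gap=.04,**kw)
up=P+[0,0,.12]
print(ik(up,q),ik([.258,-.514,.47],get_tcp_rot()))
move_linear([.258,-.514,.47],v=.25)
command_gripper(0.0,20)
movep(up,q); print(get_t(),get_tcp_pos())
move_linear(P,v=.15); print(get_ft_force(),get_width())
cv2.imwrite("pics/side1.png",grab_frame("side"));cv2.imwrite("pics/top1.png",grab_frame("top"))
print(get_t(),get_tcp_pos())
```

```text
[ 0.057  0.624  0.656  0.179  2.24  -1.129] [-1.316  0.12   1.219  0.     1.802 -0.21 ]
5.0917 [0.621 0.194 0.455]
[-1.169 -0.072  0.774] -0.00018609756043972325
6.1417 [0.621 0.195 0.336]
```

View pics/side1.png

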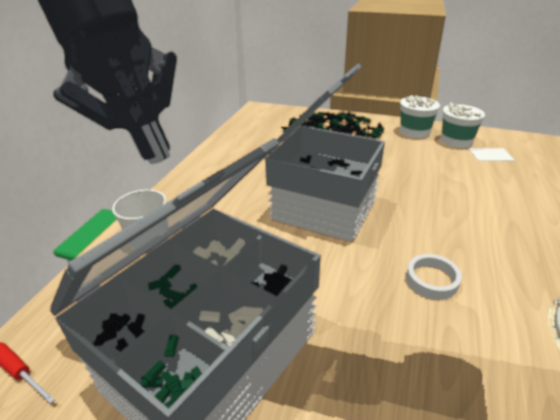

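View pics/top1.png

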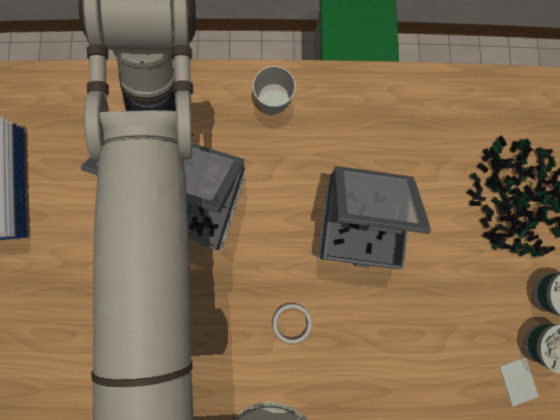

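The side view shows the closed fingertips at (152,158), clear of the cover edge below at about (180,200). The small case is untouched. Next I make a guarded approach.

Run:
```python
from cell import *
from geo import *
np.set_printoptions(precision=3,suppress=True)
p=np.load("fit.npy")
kw=dict(f=.5,flip=-1)
f0=np.array(get_ft_force())
P,q=plan(p,p[4],gap=-.015,**kw)
hit=move_linear(P,v=.03,guard=1.5)
T=np.array(get_tcp_pos());P0,_=plan(p,p[4],gap=0,**kw);n=plan(p,p[4],gap=1,**kw)[0]-P0
print(hit,T,"gap at stop",(T-P0)@n,get_ft_force()-f0,get_t())
cv2.imwrite("pics/side2.png",grab_frame("side"))
```

```text
True [0.592 0.204 0.306] gap at stop -0.0012620916078305653 [-0.134 -1.154  0.602] 7.3917
```

View pics/side2.png

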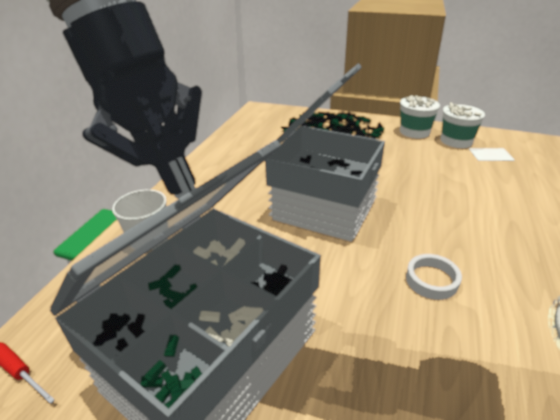

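The tip meets the cover within about 1 mm of the model, touching just behind the edge at about (185,195). Now I follow the arc.

Run:
```python
from cell import *
from geo import *
np.set_printoptions(precision=2,suppress=True)
p=np.load("fit.npy")
kw=dict(f=.5,flip=-1)
for th in np.linspace(p[4],.08,10)[1:]:
    P,q=plan(p,th,gap=-.001,**kw)
    hit=move_linear(P,v=.06,attitude=q,guard=15)
    print(round(th,3),hit,np.array(get_tcp_pos()),np.array(get_ft_force()),get_t())
    if hit: break
cv2.imwrite("pics/side3.png",grab_frame("side"))
```

```text
0.737 False [0.58 0.21 0.3 ] [ 0.33 -0.23  0.02] 7.8333
0.655 False [0.57 0.21 0.29] [-0.41 -0.27  0.71] 8.225
0.573 False [0.56 0.21 0.28] [ 1.47 -0.74  0.87] 8.6167
0.49 False [0.55 0.22 0.27] [ 0.75 -0.    0.25] 9.0083
0.408 False [0.55 0.22 0.25] [ 0.26  0.04 -0.21] 9.4
0.326 False [0.54 0.22 0.24] [ 0.09 -0.22 -0.41] 9.7917
0.244 False [0.53 0.22 0.23] [-0.19  0.9   0.2 ] 10.175
0.162 False [0.53 0.22 0.22] [-0.    0.23  0.76] 10.5583
0.08 False [0.53 0.22 0.2 ] [-0.53 -0.2  -0.36] 10.9417
```

View pics/side3.png

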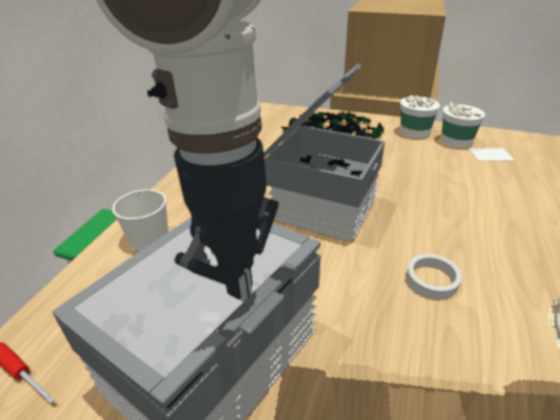

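The cover is nearly closed, with the tip on its front frame at about (245,290). Now I press slowly onto the stop with a guard.

Run:
```python
from cell import *
from geo import *
np.set_printoptions(precision=4,suppress=True)
p=np.load("fit.npy")
kw=dict(f=.5,flip=-1)
P,q=plan(p,.03,gap=0,**kw)
print(move_linear(P,v=.03,attitude=q,guard=12),get_tcp_pos(),get_ft_force())
P,q=plan(p,0,gap=-.012,**kw)
print(move_linear(P,v=.02,attitude=q,guard=10),np.array(get_tcp_pos()),"nominal closed",plan(p,0,**kw)[0],get_ft_force())
hold(.2);print(get_ft_force(),get_t())
T=np.array(get_tcp_pos())
move_linear(T+[0,0,.06],v=.08); move_linear(T+[0,0,.25],v=.2)
movej([-.9,.1,1.2,0,1.8,-1.1]) if False else None
for c in("side","top"): cv2.imwrite(f"pics/{c}4.png",grab_frame(c))
print(get_t(),get_tcp_pos(),get_ft_force())
```

```text
False [0.5243 0.225  0.1934] [-0.67    0.2068  0.4474]
True [0.5247 0.225  0.1907] nominal closed [0.5241 0.2251 0.1887] [-1.1474 -0.0423  5.8468]
[-2.0123  0.336   5.245 ] 12.0
14.1167 [0.5243 0.225  0.4389] [ 0.7516  0.0791 -0.2438]
```

View pics/side4.png

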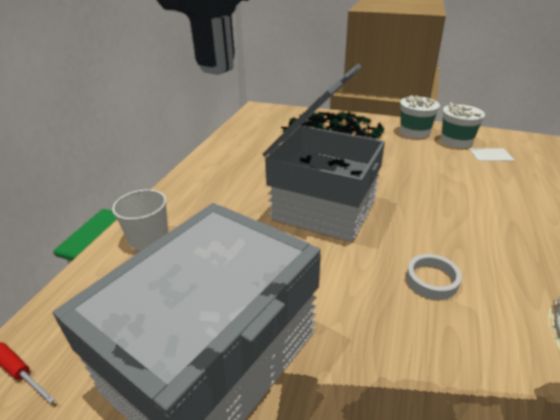

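Run:
```python
from cell import *
from geo import *
np.set_printoptions(precision=4,suppress=True)
T=np.array([.5245,.225,.1907])
move_linear(T+[0,0,.012],v=.2)
print(move_linear(T+[0,0,-.008],v=.015,guard=16),np.array(get_tcp_pos()),get_ft_force())
hold(.2);print(np.array(get_tcp_pos()),get_ft_force(),get_t())
move_linear(T+[0,0,.05],v=.08); move_linear(T+[0,0,.25],v=.2)
hold(.5)
for c in("side","top"): cv2.imwrite(f"pics/{c}5.png",grab_frame(c))
a=cv2.imread("pics/side5.png");cv2.imwrite("pics/s5_crop.png",cv2.resize(a[190:420,40:340],None,fx=2.5,fy=2.5,interpolation=3))
b=cv2.absdiff(a,cv2.imread("pics/side0.png"))[60:240,265:390];print("small region diff",b.mean(),(b.max(2)>40).sum())
print(get_t(),get_tcp_pos(),get_ft_force(),get_qvel())
p=np.load("fit.npy")
```

```text
True [0.5245 0.2251 0.1907] [-1.2163 -0.7704  5.3899]
[0.5245 0.225  0.1906] [-1.398  -0.1425  5.5618] 16.5667
small region diff 25.010074074074073 403
19.1083 [0.5245 0.225  0.4407] [-0.091  -0.4529 -0.449 ] [-0.0009  0.0008 -0.0001  0.0007 -0.0001  0.0009]
```

View pics/s5_crop.png

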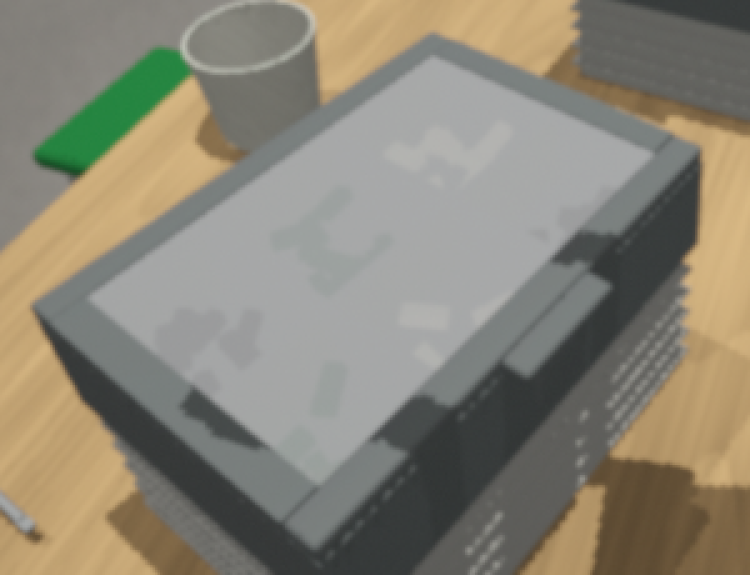

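View pics/top5.png

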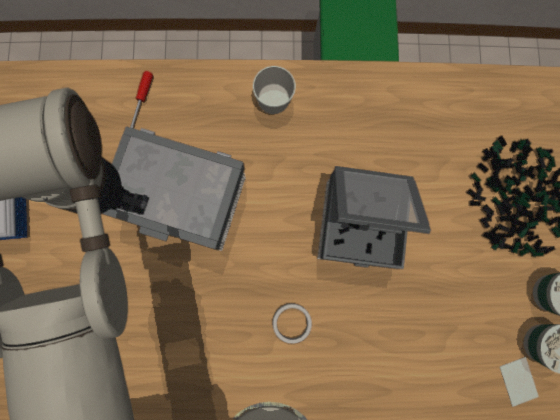

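Run:
```python
from cell import *
import cv2,numpy as np
a=cv2.imread("pics/top0.png");b=cv2.imread("pics/top5.png")
d=cv2.absdiff(a,b)[160:272,315:435].max(2);print("top small diff",d.mean(),(d>40).sum())
print(get_width(),get_t()); close_job()
```

```text
top small diff 3.586235119047619 0
-0.000215071671759599 19.1083
the job is handed in; nothing more can be done
```

I closed the wide case's cover and handed the job in at 19.1 s of the 38 s allowed. `close_job` gives no verdict.

**How it was done:** I located the case and its cover angle from both cameras. The fit was mostly within 2 px, with a few points off by up to about 3.5 px. The closed fingertips met the cover about 1 mm from where the fit predicted. I guided the cover down its arc at about 0.06 m/s, pressed it lightly onto its stop, then lifted the arm 25 cm clear.

**Cover closed:** A slow first press and a second press with a higher force guard both stopped at the same height. That height is about 2 mm above the fitted closed height, roughly 0.012 rad and well inside the 0.05 rad limit. In the last picture the cover lies flat with an even, thin seam.

**Forces:** About 5 to 6 N was read at the stop. The guards that tripped were set at 10 and 16 N, so brief peaks may have been higher, but still far below 50 N. After lifting off, the force reading was back to noise level, so the robot is touching nothing.

**Small case:** In the top view, before and after show no pixel changed by more than 40 grey levels around the smaller case, so its cover did not move. The same comparison in the side view did differ (403 pixels). I put that down to the wide cover having stood partly inside that region at the start, and did not check it further.

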